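# Bar the reagent bottle rack

## Robot

A 6-joint arm with a two-finger parallel gripper is mounted at the origin on a cart in front of the work surface, level with it; the furniture and walls round the work are solid. World frame = base frame: x ahead of the robot, y to its left, z up, the work surface at z = 0. Lengths are in m, angles in degrees, forces in N, time in s.
With the tool pointing down it reaches from about 0.325 to 0.85 m from the base axis. Payload 4.4 kg.
Tool frame: the origin (TCP) lies at the very end of the fingers, on their centre line; the grasp point (between the pads) lies 19 mm behind it; z points along the fingers, y is the direction in which the jaws open and shut (so a half turn about z gives the same grasp; the last joint's range is limited). The gripper opens to 94 mm and grips with 3 to 60 N. Pads are 16 mm wide; open, the fingers measure 119 mm over their backs; the gripper's body (75 mm by 177 mm) begins 78 mm behind the grasp point.
Start: joints at [58.127, 11.837, 88.321, -0, 79.842, -8.623], TCP at [0.227, 0.528, 0.205] pointing down, gripper open.
Joint ranges: [-156.59, 156.59], [-49.26, 127.26], [12.9, 141.05], [-63.56, 243.56], [4.71, 150.69], [-161.64, 161.64]. Speed limits (degrees/s): [159.86, 159.86, 180, 180, 180, 180].

## Interface

Orientations are given as [roll, pitch, yaw] about the fixed x, y, z axes, in that order (R = Rz(yaw) Ry(pitch) Rx(roll)).
In Python, from plant import arm, camera gives the robot as it stands. The module is installed in compiled form; this text tells all that it offers.
- The arm moves only by the tool jog_arm, never from a script. Its argument "steps" is a list of rows, each an object with "grip": the gripper command: -1 is shut, 1 is fully open, values between are in proportion; "slide": the shift along the tool's x, y, z in m, a list of three; "turn": the turn about the tool's z in degrees. A call has 1 to 20 rows; each row shifts and turns the commanded pose from where the row before left it, along the tool's axes as they then stand; what a row does not reach is not made up. A row lasts 1/8 s, in which the tool goes at most 62.5 mm and 10.7 degrees, less where a joint would pass 70% of its speed; a pose out of reach is approached as far as the arm can. A call is refused whole if a number of a shift passes 0.0625 or a number of a turn 10.7, either way. A call with a gripper value outside its range is refused whole. The fingers move at their own pace and stop on an object; the grip force is fixed at half the most. Time passes only in rows, so rows that do not move let the fingers close. It gives the time, the measured TCP pose, the force and the opening at its end, in the units of the state.
- arm.state(): the state, without advancing time (a new reading comes with each control period).
- camera(name): name is "scene" or "top" or "wrist"; returns a dict with "pixels" (384x512x3 uint8, red, green, blue), "mtx" (3x3 intrinsics, pixels), "eye" and "orientation" of the camera in the world. Camera axes: x right, y down, z forward; pixel columns grow to the right and rows downward; lengths in m; the calibration is good to about 2 mm. A picture is of the moment at which its call begins. There is no depth.
- arm.hand_in(): hands the job in, once; it reports no verdict.
The state is a dict: "clock": time; "joint_pos": joint angles; "dq": joint speeds; "effort": joint torques, N m; "position": TCP position; "tool_rot": TCP orientation; "force": force on the tool from outside, world axes, zero at the start; "moment": the same for the moment, N m; "width": finger opening in m.
Only numpy, scipy, OpenCV 4.12 (cv2) and the standard library are available. Lean on these libraries where they do the work, as an engineer would, in place of code of your own. Each camera call takes 0.05 s, during which the arm holds its last target. There are 200 camera calls.

## Task

Take the red-handled steel retaining bar from its grey rest and slide it, nose first, through the eyes of both aluminium blocks at the front of the blue bottle rack, entering from the robot's right, until its collar is fully home against the first block. The blocks were last set to some unknown height, so find by touch or sight how high the eyes are. Let go of the bar and leave the bottles standing undisturbed in the rack.

Things in the scene. Friction and masses are not known exactly. Their poses are not given: they have to be found in the camera images.
- bar_handle (a point): Middle (on the axis) of the bar's red round handle, 22 mm in diameter, 37 mm long, 38 mm above the bench at the start. x axis: along the bar to its nose; roll is arbitrary. A 28 mm collar follows; its far face, which comes to rest against the first block, is 23.5 mm from this point. It can be held level by the handle from above; centre of mass some 50 mm noseward.
- bar: The loose stiff retaining bar, 200 mm long, about 160 g; origin and axes as bar_handle. From the tail: red handle (37 mm), dark collar (5 mm), then 158 mm of steel rod 12 mm in diameter, of which the last 14 mm taper to a 5 mm nose. It starts lying level in the rest.
- bar_nose (a point): Tip of the bar's nose, on its axis, 181.5 mm from the middle of the handle. x axis along the bar, away from the handle.
- rest: Fixed grey rest: plate 140 x 50 x 6 mm with two forks 36 mm wide, 44 mm high, open upwards, in which the rod lies; the bar lifts straight up. Origin on the bench under the bar's axis, 85 mm ahead of the handle's middle at the start; x axis along the bar to the nose. The handle overhangs the end freely.
- rack: Fixed blue bottle rack, 125 x 196 mm, tray 8 mm thick. Origin on the bench under its middle; x to its back (front, -x, faces the robot), y along the rack to the robot's left, z up. At its front two aluminium eye blocks stand on steel posts, both centred at x = -30 mm, 30 mm wide in x, 52 mm high: the first from y = -78 to -52 mm, the second from y = +52 to +68 mm.
- first_block_foot (a point): Point on the bench right under the middle of the first block (rack x = -30, y = -65 mm); axes as the rack. Both blocks are set to one height, not given: flat tops 98 to 122 mm above the bench, round eyes right through along y, 15 mm in diameter, centred 26 mm below the tops, chamfered 2 mm on the -y side. They are held firmly and do not yield to a touch on top.
- home_foot (a point): Point on the bench right under where the handle's middle must end (rack x = -30, y = -101.5 mm), collar against the first block; the nose then stands 12 mm beyond the second block. Axes as the rack; the bar goes in towards +y.
- partition_top (a point): Point on the top edge of the fixed black partition that stands across the bench at the robot's right: about 20 mm thick, 232 mm high, running along x from 0.17 m ahead of the robot to the wall. The arm may start on its far side and must pass over it.
- bottle_pink: Loose clear dropper bottle with pink contents and a black bulb, 43 mm in diameter, 110 mm high, standing in the rack behind the bar's line. Origin at the centre of its underside, z up.
- bottle_dark: Loose dark brown dropper bottle with a red bulb, 43 mm in diameter, 112 mm high, standing in the rack. Origin at the centre of its underside, z up.
- bottle_brown: Loose brown bottle with a red cap, 60 mm in diameter, 126 mm high, standing in the rack. Origin at the centre of its underside, z up.
Mind the look-alikes: they are no part of the job. Leave any green look-alike of the bottle_brown alone. Of the things that look like the bar, the larger one is meant.

How it is judged:
By the outcome, as a careful person would: the job done as asked, in the order asked, and still so for the second after the job is handed in, with the robot touching nothing.
It also fails if it takes over 64 s, if anything falls off the work surface, if the arm or the gripper's body presses on something with over 40 N, if the wrist force passes 120 N, or if a joint passes its speed limit or range.

## Working session

There is one attempt and no reset: what is moved stays moved. The work goes in short steps, Python scripts to look and compute and a tool call to move; the robot and the scene stay as the last step left them, time stands still between calls to the robot, and variables do not carry over. Pictures are saved under pics/ and viewed, about 8 in all and at most 12, crops included, and the job is handed in when it is done.

Besides the shell and the picture viewer there is one more tool, called after "Call:" in YAML: its name, and indented under it one key for each argument. jog_arm: Moves the arm, as the interface text tells. Its arguments: {"type":"object","properties":{"steps":{"type":"array","items":{"type":"object","properties":{"grip":{"type":"number"},"slide":{"type":"array","items":{"type":"number"}},"turn":{"type":"number"}}}}},"required":["steps"]}

```bash
mkdir -p pics; cat > h.py <<'E'
import numpy as np, cv2
from plant import arm, camera
def shot(n,f):
    c=camera(n); cv2.imwrite(f'pics/{f}.png',c['pixels'][:,:,::-1]); np.savez(f'pics/{f}.npz',**{k:np.array(v) for k,v in c.items()}); return c
def load(f): return np.load(f'pics/{f}.npz')
def rot(c):
    o=np.array(c['orientation'],float)
    if o.shape==(3,3): return o
    from scipy.spatial.transform import Rotation as R
    return R.from_euler('xyz',o,degrees=True).as_matrix()
def ray(c,u,v):
    d=rot(c)@np.linalg.inv(c['mtx'])@np.array([u,v,1.]); return np.array(c['eye']),d/np.linalg.norm(d)
def onz(c,u,v,z):
    e,d=ray(c,u,v); return e+d*(z-e[2])/d[2]
def cross(a,b):
    A=np.zeros((3,3));B=np.zeros(3)
    for e,d in (a,b):
        P=np.eye(3)-np.outer(d,d);A+=P;B+=P@e
    p=np.linalg.solve(A,B); return p,[np.linalg.norm((np.eye(3)-np.outer(d,d))@(p-e)) for e,d in (a,b)]
def proj(c,p):
    q=c['mtx']@(rot(c).T@(np.array(p)-c['eye'])); return q[:2]/q[2]
E
python3 - <<'E'
from h import *
print(arm.state())
a=shot('scene','s0');b=shot('top','t0')
for c in(a,b):print(c['eye'],c['orientation'],c['mtx'])
E
```

```text
{'clock': 0.0, 'joint_pos': array([ 5.81253177e+01,  1.18828596e+01,  8.84051495e+01,  7.28307051e-05,
        7.98402957e+01, -8.62379868e+00]), 'dq': array([-0.09436859, -0.03747135, -0.01738622,  0.02102712,  0.01337237,
       -0.02368872]), 'effort': array([ 1.78015116e-04, -3.70879340e+01, -2.81420052e+01,  6.98856823e-02,
        3.62414774e-02, -1.87745682e-04]), 'position': array([0.22657219, 0.52760109, 0.20430168]), 'tool_rot': array([-1.79873157e+02, -1.93096229e-02,  1.56749082e+02]), 'force': array([-0.36442561, -0.23291138, -0.22854443]), 'moment': array([-0.04699819, -0.00753764,  0.04097842]), 'width': 0.09361388486293734}
[-1.06046413e-03 -5.86475151e-01  1.08161961e+00] [-135.16469182   -0.40424122  -38.97134166] [[484.39634561   0.         256.32966707]
 [  0.         484.39634561 186.22001969]
 [  0.           0.           1.        ]]
[0.5110172  0.0967214  1.06905662] [-176.82036521   -0.41104042  -88.76831225] [[352.67399733   0.         249.74542163]
 [  0.         352.67399733 189.33537608]
 [  0.           0.           1.        ]]
```

```bash
ls pics
```

```text
s0.npz
s0.png
t0.npz
t0.png
```

View pics/s0.png

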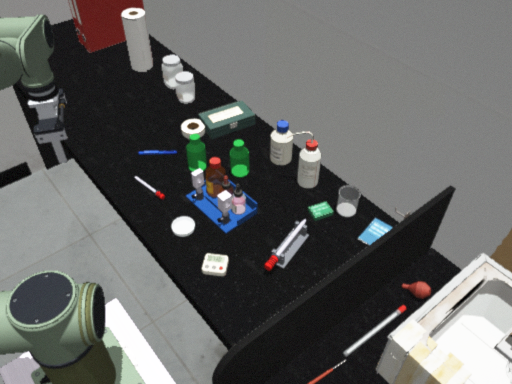

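View pics/t0.png

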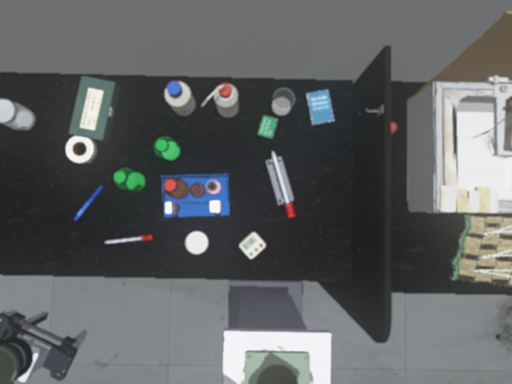

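The scene view shows the rack near (222,203), the bar's handle near (271,262), and the partition further right, with the arm on the rack's side of it. The top view shows the rack near (195,195), the handle near (290,211) and the nose near (272,155).

```bash
python3 - <<'E'
from h import *
t=load('t0');s=load('s0')
def comp(c,m,near):
    n,l,st,ce=cv2.connectedComponentsWithStats(m.astype(np.uint8)*255)
    i=min((i for i in range(1,n) if st[i,4]>12),key=lambda i:np.hypot(*(ce[i]-near)))
    return l==i,ce[i],st[i]
def hsv(c): return cv2.cvtColor(c['pixels'],cv2.COLOR_RGB2HSV).astype(int)
pts={}
for n,c,near in(('t',t,(290,211)),('s',s,(271,262))):
    h=hsv(c);m=((h[...,0]<8)|(h[...,0]>172))&(h[...,1]>150)&(h[...,2]>80)
    mm,ce,st=comp(c,m,near);print(n,'handle',ce,st);pts[n]=ce
print('tri',cross(ray(t,*pts['t']),ray(s,*pts['s'])), 'onz',onz(t,*pts['t'],.040),onz(s,*pts['s'],.042))
h=hsv(t);m=(h[...,0]>100)&(h[...,0]<125)&(h[...,1]>120)&(h[...,2]>60)
m=cv2.morphologyEx(m.astype(np.uint8),cv2.MORPH_CLOSE,np.ones((9,9)))
mm,ce,st=comp(t,m,(195,195))
r=cv2.minAreaRect(np.argwhere(mm)[:,::-1].astype(np.float32));print(r)
P=np.array([onz(t,*p,.008) for p in cv2.boxPoints(r)]);print(P, P.mean(0),np.linalg.norm(P-np.roll(P,1,0),axis=1))
# bar rod direction
for q in((272,155),(290,211)):print(onz(t,*q,.038))
cv2.imwrite('pics/c1.png',np.hstack([cv2.resize(t['pixels'][150:230,150:230,::-1],(390,560),interpolation=2) if 0 else cv2.resize(t['pixels'][145:235,150:240,::-1],(400,400),interpolation=cv2.INTER_CUBIC),cv2.resize(s['pixels'][150:240,175:265,::-1],(400,400),interpolation=cv2.INTER_CUBIC)]))
E
```

```text
t handle [289.69230769 210.81730769] [285 204  11  14 104]
s handle [270.63779528 262.17322835] [264 255  14  16 127]
tri (array([ 0.50846538, -0.02745292,  0.03968797]), [np.float64(0.00035984176928247514), np.float64(0.0003598417692823707)]) onz [ 0.50817903 -0.02719708  0.04      ] [ 0.50763365 -0.0288947   0.042     ]
((194.71971130371094, 195.12921142578125), (43.200439453125, 68.38043975830078), 88.45184326171875)
[[0.60909024 0.36198178 0.008     ]
 [0.61926218 0.15617376 0.008     ]
 [0.48930162 0.14944089 0.008     ]
 [0.47941564 0.35387378 0.008     ]] [0.54926742 0.25536755 0.008     ] [0.12992783 0.20605924 0.13013485 0.20467179]
[0.67114052 0.02720024 0.038     ]
[ 0.50766028 -0.0283452   0.038     ]
```

View pics/c1.png

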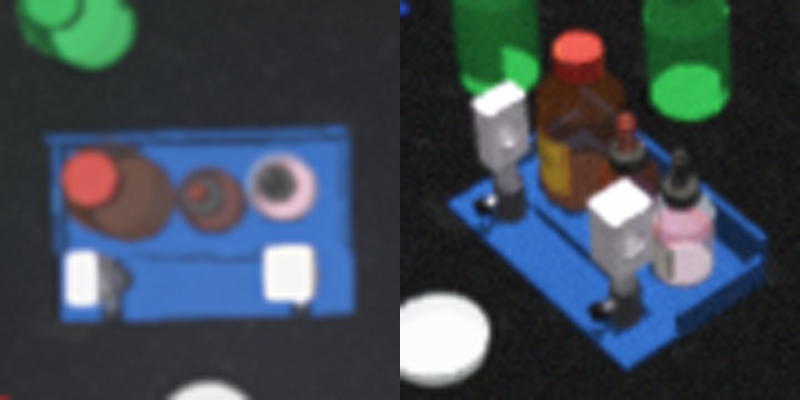

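```bash
cat >> h.py <<'E'
def delta(target,yaw=None):
    "world target -> tool slide/turn from present measured pose"
    s=arm.state();p=np.array(s['position']);w=np.deg2rad(s['tool_rot'][2])
    from scipy.spatial.transform import Rotation as R
    M=R.from_euler('xyz',s['tool_rot'],degrees=True).as_matrix()
    print('pos',p.round(4),'rot',s['tool_rot'].round(2),'slide',(M.T@(np.array(target)-p)).round(4),'turn',None if yaw is None else s['tool_rot'][2]-yaw,'F',s['force'].round(1),'w',round(s['width'],4),'t',s['clock'])
E
python3 - <<'E'
from h import *
t=load('t0');s=load('s0')
C={}
for n,c,(x0,y0,x1,y1) in(('t',t,(160,195,225,220)),('s',s,(185,165,235,220))):
    g=c['pixels'][y0:y1,x0:x1].min(2).astype(np.uint8)
    k,l,st,ce=cv2.connectedComponentsWithStats((g>185).astype(np.uint8))
    C[n]=[(ce[i]+(x0,y0),st[i,4]) for i in range(1,k) if st[i,4]>8]; print(n,C[n])
a=sorted(C['t'],key=lambda q:q[0][0]);b=sorted(C['s'],key=lambda q:q[0][0])
for p,q in((a[0],b[0]),(a[-1],b[-1])):print(cross(ray(t,*p[0]),ray(s,*q[0])))
E
```

```text
t [(array([214.57723577, 206.04878049]), np.int32(123)), (array([168. , 207.5]), np.int32(80))]
s [(array([196.74, 171.82]), np.int32(50)), (array([224.03409091, 195.21590909]), np.int32(88)), (array([187.47058824, 218.17647059]), np.int32(17))]
(array([ 0.50277385,  0.37319985, -0.14077345]), [np.float64(0.009060278976652625), np.float64(0.009060278976652623)])
(array([0.51694619, 0.18495545, 0.1148974 ]), [np.float64(7.968016697132859e-05), np.float64(7.968016697130454e-05)])
```

Call:
jog_arm:
  steps:
    - {"turn": 10.7, "grip": -1}
    - {"turn": 10.7, "grip": -1}
    - {"turn": 10.7, "grip": -1}
    - {"turn": 10.7, "grip": -1}
    - {"turn": 10.7, "grip": -1}
    - {"turn": 10.7, "grip": -1}
    - {"grip": -1}

```text
$.steps[0]: bad value
```

Call:
jog_arm:
  steps:
    - {"slide": [0, 0, 0], "turn": 10.7, "grip": -1}
    - {"slide": [0, 0, 0], "turn": 10.7, "grip": -1}
    - {"slide": [0, 0, 0], "turn": 10.7, "grip": -1}
    - {"slide": [0, 0, 0], "turn": 10.7, "grip": -1}
    - {"slide": [0, 0, 0], "turn": 10.7, "grip": -1}
    - {"slide": [0, 0, 0], "turn": 10.7, "grip": -1}
    - {"slide": [0, 0, 0], "turn": 0, "grip": -1}

```text
clock: 0.98
position: [0.2268, 0.5279, 0.2049]
tool_rot: [-180.0, 0.1, 92.7]
force: [0.1, -0.9, -0.4]
width: 0.0275
```

```bash
python3 - <<'E'
from h import *
t=load('t0');s=load('s0')
print(cross(ray(t,168,207.5),ray(s,196.74,171.82)))
delta((.517,.145,.204),92.8)
E
```

```text
(array([0.51056805, 0.31019981, 0.11484256]), [np.float64(0.00038013824108858396), np.float64(0.0003801382410885056)])
pos [0.2268 0.5279 0.2049] rot [-1.7996e+02  6.0000e-02  9.2680e+01] slide [-0.3961  0.272   0.0011] turn -0.12278342866525804 F [ 0.1 -0.9 -0.4] w 0.0275 t 0.975
```

Block tops triangulate to z = 115 mm at (0.517,0.185) and (0.511,0.310). They are 125 mm apart as specified, and the rack yaw is +2.9°. I'll move above them for a wrist look.

Call:
jog_arm:
  steps:
    - {"slide": [-0.0495, 0.034, 0], "turn": 0, "grip": -1}
    - {"slide": [-0.0495, 0.034, 0], "turn": 0, "grip": -1}
    - {"slide": [-0.0495, 0.034, 0], "turn": 0, "grip": -1}
    - {"slide": [-0.0495, 0.034, 0], "turn": 0, "grip": -1}
    - {"slide": [-0.0495, 0.034, 0], "turn": 0, "grip": -1}
    - {"slide": [-0.0495, 0.034, 0], "turn": 0, "grip": -1}
    - {"slide": [-0.0495, 0.034, 0], "turn": 0, "grip": -1}
    - {"slide": [-0.0495, 0.034, 0], "turn": 0, "grip": -1}
    - {"slide": [0, 0, 0], "turn": 0, "grip": -1}
    - {"slide": [0, 0, 0], "turn": 0, "grip": -1}

```text
clock: 2.22
position: [0.5158, 0.1449, 0.205]
tool_rot: [-179.9, -0.0, 92.6]
force: [0.6, 0.7, -0.5]
width: 0.0006
```

```bash
python3 - <<'E'
from h import *
c=shot('wrist','w1')
print(c['eye'],c['orientation'],c['mtx'][0,0])
print(proj(c,(.517,.185,.115)),proj(c,(.5106,.310,.115)))
delta((.517,.185,.125),92.9)
E
```

```text
[0.51136643 0.21614346 0.38442298] [1.65744146e+02 1.12104056e-01 2.64464280e+00] 272.3588245033903
[259.71957203 155.1764396 ] [259.6226827   11.65426722]
pos [0.5155 0.1455 0.2051] rot [-1.7994e+02 -2.0000e-02  9.2670e+01] slide [0.0394 0.0034 0.0801] turn -0.2310590094752598 F [-0.7  0.7  0.1] w 0.0008 t 2.275
```

View pics/w1.png

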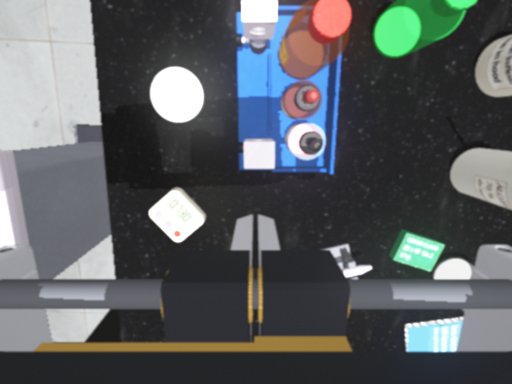

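The wrist view shows the blocks at (259,155) and (258,17), on the predicted pixels. Next I'll touch the first block's top with the shut fingers.

Call:
jog_arm:
  steps:
    - {"slide": [0.039, 0.003, 0], "turn": 0, "grip": -1}
    - {"slide": [0, 0, 0.04], "turn": 0, "grip": -1}
    - {"slide": [0, 0, 0.037], "turn": 0, "grip": -1}
    - {"slide": [0, 0, 0], "turn": 0, "grip": -1}
    - {"slide": [0, 0, 0.003], "turn": 0, "grip": -1}
    - {"slide": [0, 0, 0.003], "turn": 0, "grip": -1}
    - {"slide": [0, 0, 0], "turn": 0, "grip": -1}

```text
clock: 3.15
position: [0.5183, 0.1841, 0.1236]
tool_rot: [179.9, -0.0, 92.6]
force: [0.7, 0.5, 0.3]
width: 0.0005
```

Call:
jog_arm:
  steps:
    - {"slide": [0, 0, 0.002], "turn": 0, "grip": -1}
    - {"slide": [0, 0, 0], "turn": 0, "grip": -1}

```text
clock: 3.4
position: [0.5176, 0.1838, 0.1205]
tool_rot: [180.0, -0.0, 92.5]
force: [-0.1, 0.8, -0.3]
width: 0.0005
```

Call:
jog_arm:
  steps:
    - {"slide": [0, 0, 0.001], "turn": 0, "grip": -1}
    - {"slide": [0, 0, 0], "turn": 0, "grip": -1}

```text
clock: 3.65
position: [0.5175, 0.1838, 0.1193]
tool_rot: [-180.0, -0.0, 92.5]
force: [0.6, 0.8, 0.2]
width: 0.0006
```

Call:
jog_arm:
  steps:
    - {"slide": [0, 0, 0.001], "turn": 0, "grip": -1}
    - {"slide": [0, 0, 0], "turn": 0, "grip": -1}

```text
clock: 3.9
position: [0.5175, 0.1839, 0.1183]
tool_rot: [-180.0, 0.0, 92.5]
force: [0.5, -0.0, 0.2]
width: 0.0005
```

Call:
jog_arm:
  steps:
    - {"slide": [0, 0, 0.001], "turn": 0, "grip": -1}
    - {"slide": [0, 0, 0], "turn": 0, "grip": -1}

```text
clock: 4.15
position: [0.5175, 0.1839, 0.1173]
tool_rot: [-180.0, 0.0, 92.5]
force: [0.5, -1.0, -0.5]
width: 0.0008
```

Call:
jog_arm:
  steps:
    - {"slide": [0, 0, 0.001], "turn": 0, "grip": -1}
    - {"slide": [0, 0, 0], "turn": 0, "grip": -1}

```text
clock: 4.4
position: [0.5176, 0.1839, 0.1172]
tool_rot: [180.0, 0.0, 92.6]
force: [-1.9, -1.3, 4.9]
width: 0.0007
```

Call:
jog_arm:
  steps:
    - {"slide": [0, 0, 0.001], "turn": 0, "grip": -1}
    - {"slide": [0, 0, 0], "turn": 0, "grip": -1}

```text
clock: 4.65
position: [0.5177, 0.1839, 0.1171]
tool_rot: [180.0, 0.0, 92.6]
force: [-4.9, -0.7, 9.6]
width: 0.0003
```

Call:
jog_arm:
  steps:
    - {"slide": [0, 0, 0.001], "turn": 0, "grip": -1}
    - {"slide": [0, 0, 0], "turn": 0, "grip": -1}

```text
clock: 4.9
position: [0.5177, 0.1839, 0.1171]
tool_rot: [180.0, 0.0, 92.6]
force: [-6.6, -1.7, 14.2]
width: 0.0003
```

Contact is at z = 117 mm, so the eyes are at about 91 mm. Next is the bar.

Call:
jog_arm:
  steps:
    - {"slide": [0, 0, -0.05], "turn": 0, "grip": -1}
    - {"slide": [0, 0, -0.055], "turn": 0, "grip": -1}
    - {"slide": [-0.0555, -0.0145, 0], "turn": 0, "grip": 0.2}
    - {"slide": [-0.0555, -0.0145, 0], "turn": 0, "grip": 0.2}
    - {"slide": [-0.0555, -0.0145, 0], "turn": 0, "grip": 0.2}
    - {"slide": [-0.0555, -0.0145, 0], "turn": 0, "grip": 0.2}
    - {"slide": [0, 0, 0], "turn": 10.5, "grip": 0.2}
    - {"slide": [0, 0, 0], "turn": 10.5, "grip": 0.2}
    - {"slide": [0, 0, 0], "turn": 10.5, "grip": 0.2}
    - {"slide": [0, 0, 0], "turn": 10.5, "grip": 0.2}
    - {"slide": [0, 0, 0], "turn": 10.5, "grip": 0.2}
    - {"slide": [0, 0, 0], "turn": 10.5, "grip": 0.2}
    - {"slide": [0, 0, 0], "turn": 10.5, "grip": 0.2}
    - {"slide": [0, 0, 0], "turn": 0, "grip": 0.2}
    - {"slide": [0, 0, 0], "turn": 0, "grip": 0.2}

```text
clock: 6.78
position: [0.4695, -0.0405, 0.2193]
tool_rot: [-180.0, 0.0, 19.2]
force: [0.4, 0.2, 0.2]
width: 0.0566
```

```bash
python3 - <<'E'
from h import *
c=shot('wrist','w2')
h=cv2.cvtColor(c['pixels'],cv2.COLOR_RGB2HSV).astype(int)
m=((h[...,0]<8)|(h[...,0]>172))&(h[...,1]>150)&(h[...,2]>80)
n,l,st,ce=cv2.connectedComponentsWithStats(m.astype(np.uint8))
for i in range(1,n):
    if st[i,4]>100:
        print(st[i],ce[i],onz(c,*ce[i],.040)); r=cv2.minAreaRect(np.argwhere(l==i)[:,::-1].astype(np.float32));print(r)
print(proj(c,(.5082,-.0272,.038)),proj(c,(.671,.0272,.038)))
delta((.508,-.027,.1),18.8)
E
```

```text
[  0   0  21  11 160] [10.9625   3.86875] [0.56756638 0.29302375 0.04      ]
((10.0, 5.0), (10.0, 20.0), 90.0)
[246 131  19  30 467] [255.22698073 145.77944325] [ 0.50730118 -0.02710581  0.04      ]
((255.0, 145.5), (29.0, 18.0), 90.0)
[255.52000642 145.01951773] [257.55199188  -5.42216912]
pos [ 0.4695 -0.0405  0.2193] rot [-180.      0.     19.16] slide [ 4.080e-02 -1.000e-04  1.193e-01] turn 0.36405982580449603 F [-0.8 -0.2 -0.2] w 0.0561 t 6.825
```

View pics/w2.png

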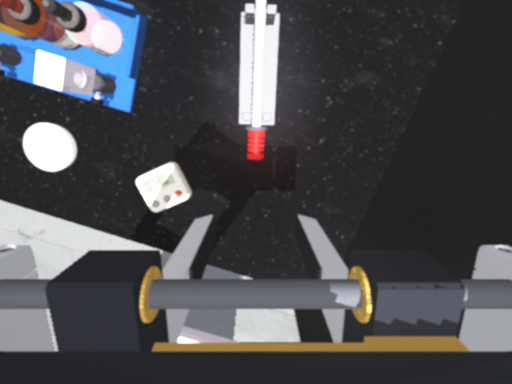

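The wrist view shows the handle at (256,146), running up to the rod near (261,5), with the fingers centred on it. I'll measure the bar's yaw.

```bash
python3 - <<'E'
from h import *
c=load('w2'); g=c['pixels'].min(2).astype(int)
for r in (25,40,60,80,100,110):
    row=g[r,225:300]; print(r,[int(x) for x in row[10:62:1]]) if r in(40,) else 0
    hi=np.where(g[r,240:285]>190)[0]+240; print(r,hi.min() if len(hi) else None,hi.max() if len(hi) else None,len(hi))
a=onz(c,255.8,131,.045);b=onz(c,255,158,.038)
print('collar end top',a,'tail',b)
for r,u in((146,255.4),(80,258.2),(40,259.8),(5,261.2)):print(r,onz(c,u,r,.038))
E
```

```text
25 241 278 37
40 [56, 57, 56, 60, 102, 181, 234, 244, 245, 245, 245, 245, 245, 245, 246, 245, 241, 224, 195, 219, 248, 254, 255, 255, 255, 255, 255, 255, 252, 244, 242, 244, 245, 245, 245, 245, 245, 245, 245, 245, 245, 244, 233, 178, 104, 65, 60, 59, 59, 58, 59, 60]
40 241 277 37
60 240 276 37
80 240 275 36
100 240 274 35
110 240 274 35
collar end top [ 0.52544552 -0.0215374   0.045     ] tail [ 0.49191611 -0.0321598   0.038     ]
146 [ 0.50694842 -0.02747069  0.038     ]
80 [ 0.58439652 -0.00408907  0.038     ]
40 [0.62721186 0.008958   0.038     ]
5 [0.66243298 0.01969089 0.038     ]
```

Call:
jog_arm:
  steps:
    - {"slide": [0, 0, 0], "turn": 1.8, "grip": 0.2}
    - {"slide": [0.041, -0.001, 0], "turn": 0, "grip": 0.2}
    - {"slide": [0, 0, 0.06], "turn": 0, "grip": 0.2}
    - {"slide": [0, 0, 0.06], "turn": 0, "grip": 0.2}
    - {"slide": [0, 0, 0.04], "turn": 0, "grip": 0.2}
    - {"slide": [0, 0, 0.025], "turn": 0, "grip": 0.2}
    - {"slide": [0, 0, 0.015], "turn": 0, "grip": 0.2}
    - {"slide": [0, 0, 0], "turn": 0, "grip": 0.2}
    - {"slide": [0, 0, 0], "turn": 0, "grip": 0.2}

```text
clock: 7.95
position: [0.5097, -0.0276, 0.0207]
tool_rot: [179.9, -0.1, 17.2]
force: [-0.1, -0.9, 0.4]
width: 0.0562
```

Call:
jog_arm:
  steps:
    - {"slide": [0, 0, 0], "turn": 0, "grip": -1}
    - {"slide": [0, 0, 0], "turn": 0, "grip": -1}
    - {"slide": [0, 0, 0], "turn": 0, "grip": -1}
    - {"slide": [0, 0, 0], "turn": 0, "grip": -1}
    - {"slide": [0, 0, 0], "turn": 0, "grip": -1}
    - {"slide": [0, 0, 0], "turn": 0, "grip": -1}

```text
clock: 8.7
position: [0.5085, -0.0274, 0.0196]
tool_rot: [180.0, -0.0, 17.2]
force: [0.1, -0.7, 1.2]
width: 0.0211
```

Call:
jog_arm:
  steps:
    - {"slide": [0, 0, -0.02], "turn": 0, "grip": -1}
    - {"slide": [0, 0, -0.04], "turn": 0, "grip": -1}
    - {"slide": [0, 0, -0.04], "turn": 0, "grip": -1}
    - {"slide": [0, 0, -0.03], "turn": 0, "grip": -1}
    - {"slide": [0, 0, 0], "turn": -8, "grip": -1}
    - {"slide": [0, 0, 0], "turn": -8, "grip": -1}
    - {"slide": [0, 0, 0], "turn": -8, "grip": -1}
    - {"slide": [0, 0, 0], "turn": -8, "grip": -1}
    - {"slide": [0, 0, 0], "turn": -8, "grip": -1}
    - {"slide": [0, 0, 0], "turn": -8, "grip": -1}
    - {"slide": [0, 0, 0], "turn": -8, "grip": -1}
    - {"slide": [0, 0, 0], "turn": -8, "grip": -1}
    - {"slide": [0, 0, 0], "turn": -8, "grip": -1}
    - {"slide": [0, 0, 0], "turn": -3.7, "grip": -1}
    - {"slide": [0, 0, 0], "turn": 0, "grip": -1}
    - {"slide": [0, 0, 0], "turn": 0, "grip": -1}

```text
clock: 10.7
position: [0.508, -0.0273, 0.149]
tool_rot: [-180.0, -0.0, 92.9]
force: [-0.8, 0.8, -2.4]
width: 0.0213
```

```bash
python3 - <<'E'
from h import *
delta((.528,-.029,.0726),92.9)
s=shot('scene','s1');t=shot('top','t1');w=shot('wrist','w3')
p=arm.state()['position'];hd=p+[0,0,.0184];d=np.array([-.0505,.9987,0])
for c in(s,t,w):print(proj(c,hd),proj(c,hd+.1815*d))
q=proj(s,hd+.1*d).astype(int);r=proj(t,hd+.1*d).astype(int)
f=lambda c,q:cv2.resize(c['pixels'][max(0,q[1]-60):q[1]+60,max(0,q[0]-60):q[0]+60,::-1],(400,400),interpolation=2)
print(q-60,r-60)
cv2.imwrite('pics/c3.png',np.hstack([f(s,q),f(t,r)]))
E
```

```text
pos [ 0.508  -0.0273  0.149 ] rot [-1.7995e+02 -1.0000e-02  9.2890e+01] slide [-0.0027  0.0199  0.0764] turn -0.005763732056280446 F [-0.8  0.8 -2.4] w 0.0213 t 10.7
[271.88383986 230.99355768] [224.72246891 191.03501578]
[295.77406517 211.04101277] [224.67948503 213.11451094]
[257.38825863 238.05376514] [ 258.61071498 -117.80168522]
[185 148] [196 152]
```

View pics/c3.png

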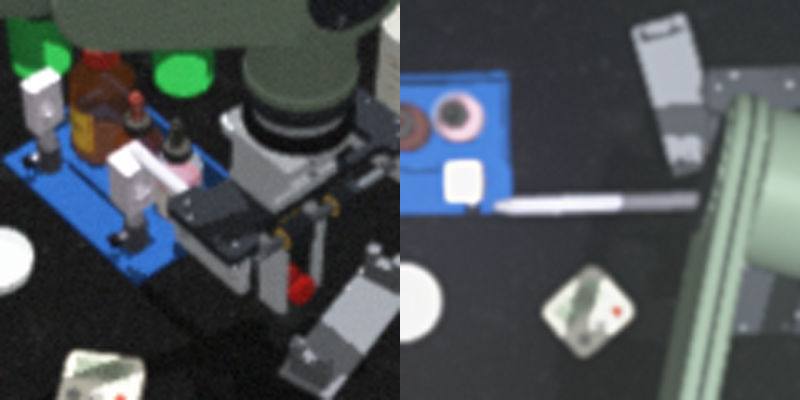

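View pics/w3.png

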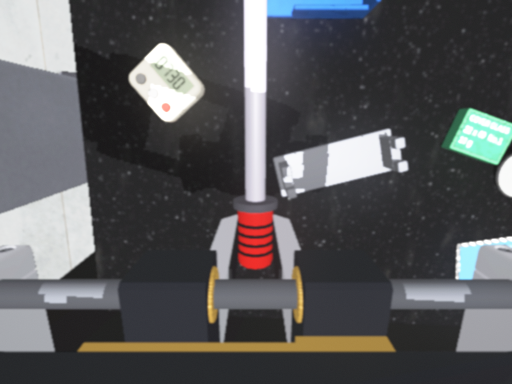

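The bar is held level within about 1–2 px. Its nose is at scene (224,192) against a prediction of (224.7,191), and at top (224.5,213.5) against (224.7,213.1). I'll move to the pre-insertion pose.

Call:
jog_arm:
  steps:
    - {"slide": [-0.003, 0.02, 0], "turn": 0, "grip": -1}
    - {"slide": [0, 0, 0.03], "turn": 0, "grip": -1}
    - {"slide": [0, 0, 0.03], "turn": 0, "grip": -1}
    - {"slide": [0, 0, 0.016], "turn": 0, "grip": -1}
    - {"slide": [0, 0, 0], "turn": 0, "grip": -1}
    - {"slide": [0, 0, 0], "turn": 0, "grip": -1}
    - {"slide": [0, 0, 0], "turn": 0, "grip": -1}

```text
clock: 11.72
position: [0.5298, -0.0296, 0.0749]
tool_rot: [179.8, 0.0, 93.0]
force: [-0.5, 0.3, -2.6]
width: 0.0211
```

```bash
python3 - <<'E'
from h import *
delta((.528,-.029,.0726),92.9)
s=shot('scene','s2');t=shot('top','t2')
p=arm.state()['position'];hd=p+[0,0,.0184];d=np.array([-.0505,.9987,0])
n=hd+.1815*d
for c in(s,t):print('handle/nose',proj(c,hd),proj(c,n),'eye',proj(c,(.5178,.172,.091)),proj(c,(.5170,.185,.117)))
q=proj(s,n).astype(int);r=proj(t,n).astype(int)
f=lambda c,q:cv2.resize(c['pixels'][q[1]-25:q[1]+25,q[0]-25:q[0]+25,::-1],(400,400),interpolation=cv2.INTER_CUBIC)
print(q-25,r-25,'scale 8')
cv2.imwrite('pics/c4.png',np.hstack([f(s,q),f(t,r)]))
E
```

```text
pos [ 0.5298 -0.0296  0.0749] rot [1.7984e+02 4.0000e-02 9.2950e+01] slide [ 0.0007 -0.0017  0.0023] turn 0.050551492986770086 F [-0.5  0.3 -2.6] w 0.0211 t 11.725
handle/nose [277.8351944  246.17692337] [232.41498756 206.97518857] eye [227.35733721 203.64746313] [223.98066607 194.67024619]
handle/nose [292.94503324 203.26320936] [227.3783477 205.1626497] eye [220.08183711 205.88881854] [214.50766871 205.99884014]
[207 181] [202 180] scale 8
```

View pics/c4.png

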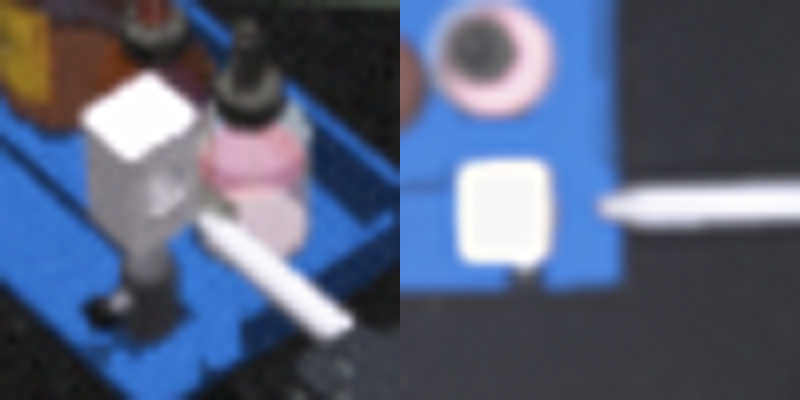

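Call:
jog_arm:
  steps:
    - {"slide": [0, 0, 0], "turn": 0, "grip": -1}
    - {"slide": [0, 0, 0], "turn": 0, "grip": -1}
    - {"slide": [0, 0, 0], "turn": 0, "grip": -1}

```text
clock: 12.2
position: [0.5285, -0.0293, 0.0734]
tool_rot: [-180.0, -0.0, 93.0]
force: [0.3, -0.4, -2.6]
width: 0.0212
```

```bash
python3 - <<'E'
from h import *
delta((.528,-.029,.0726),92.9)
s=load('s2');t=load('t2')
print('nose',cross(ray(t,227.2,205.7),ray(s,232,208.)))
# handle and block with same cameras
g=lambda c,x0,y0,x1,y1:[(ce+(x0,y0),a[4]) for ce,a in zip(*(lambda z:(z[3][1:],z[2][1:]))(cv2.connectedComponentsWithStats((c['pixels'][y0:y1,x0:x1].min(2)>185).astype(np.uint8)))) if a[4]>20]
print(g(t,205,195,224,217),g(s,214,188,234,203))
# bar line in top view: rod centre rows vs columns
T=t['pixels'].min(2).astype(float)
for u in(232,238,244,250,256,262):
    col=T[195:216,u]; w=np.clip(col-110,0,None); print(u,(w@np.arange(195,216))/w.sum() if w.sum() else None, proj(t,[0,0,0])[0]*0)
p=np.array([.5283,-.029,.091]);d=np.array([-.0505,.9987,0])
for k in (.1815,.15,.12,.1,.08):print(proj(t,p+k*d))
E
```

```text
pos [ 0.5285 -0.0293  0.0734] rot [-180.     -0.     92.95] slide [ 0.0003 -0.0005  0.0008] turn 0.051265442889516066 F [ 0.3 -0.4 -2.6] w 0.0212 t 12.2
nose (array([0.51888939, 0.15232494, 0.08918019]), [np.float64(0.00016039847947462975), np.float64(0.00016039847947463238)])
[(array([214.53103448, 205.95862069]), np.int32(145))] [(array([224.03409091, 195.21590909]), np.int32(88))]
232 205.1922290388548 0.0
238 205.09586466165413 0.0
244 204.89105058365757 0.0
250 204.71825396825398 0.0
256 204.43551401869158 0.0
262 204.35135135135135 0.0
[227.22299312 205.56040611]
[238.5956736  205.23083297]
[249.42082005 204.91712701]
[256.63434672 204.70808353]
[263.8452849  204.49911507]
```

Nose and eye agree to within about 0.5 mm laterally. In height they agree to within 1 mm, after allowing for the camera's 2 mm bias. Inserting slowly.

Call:
jog_arm:
  steps:
    - {"slide": [0.008, -0.0005, 0.0007], "turn": 0, "grip": -1}
    - {"slide": [0.006, 0, 0], "turn": 0, "grip": -1}
    - {"slide": [0.005, 0, 0], "turn": 0, "grip": -1}
    - {"slide": [0.005, 0, 0], "turn": 0, "grip": -1}
    - {"slide": [0.004, 0, 0], "turn": 0, "grip": -1}
    - {"slide": [0.004, 0, 0], "turn": 0, "grip": -1}
    - {"slide": [0, 0, 0], "turn": 0, "grip": -1}
    - {"slide": [0, 0, 0], "turn": 0, "grip": -1}

```text
clock: 13.2
position: [0.5264, 0.0026, 0.0728]
tool_rot: [180.0, 0.0, 92.9]
force: [0.8, -0.2, -1.7]
width: 0.0212
```

Call:
jog_arm:
  steps:
    - {"slide": [0.005, 0, 0], "turn": 0, "grip": -1}
    - {"slide": [0.005, 0, 0], "turn": 0, "grip": -1}
    - {"slide": [0, 0, 0], "turn": 0, "grip": -1}
    - {"slide": [0, 0, 0], "turn": 0, "grip": -1}

```text
clock: 13.7
position: [0.5258, 0.0127, 0.0727]
tool_rot: [-180.0, -0.0, 93.0]
force: [0.9, 0.9, -1.5]
width: 0.0208
```

Call:
jog_arm:
  steps:
    - {"slide": [0.008, 0, -0.0005], "turn": 0, "grip": -1}
    - {"slide": [0.01, 0, 0], "turn": 0, "grip": -1}
    - {"slide": [0.01, 0, 0], "turn": 0, "grip": -1}
    - {"slide": [0.01, 0, 0], "turn": 0, "grip": -1}
    - {"slide": [0.01, 0, 0], "turn": 0, "grip": -1}
    - {"slide": [0.01, 0, 0], "turn": 0, "grip": -1}
    - {"slide": [0.01, 0, 0], "turn": 0, "grip": -1}
    - {"slide": [0, 0, 0], "turn": 0, "grip": -1}
    - {"slide": [0, 0, 0], "turn": 0, "grip": -1}

```text
clock: 14.82
position: [0.5223, 0.0805, 0.0732]
tool_rot: [-180.0, 0.0, 93.0]
force: [0.2, -0.0, -2.0]
width: 0.0212
```

```bash
python3 - <<'E'
from h import *
delta((.5188,.1485,.0727),92.9)
s=shot('scene','s3');t=shot('top','t3')
p=arm.state()['position']+[0,0,.0184];d=np.array([-.0505,.9987,0])
print(proj(s,p+.1815*d),proj(t,p+.1815*d), proj(s,(.5115,.302,.091)))
f=lambda c,x,y:cv2.resize(c['pixels'][y:y+65,x:x+65,::-1],(400,400),interpolation=cv2.INTER_CUBIC)
cv2.imwrite('pics/c5.png',np.hstack([f(s,180,155),f(t,160,172)]))
E
```

```text
pos [0.5223 0.0805 0.0732] rot [-1.7999e+02  1.0000e-02  9.2960e+01] slide [ 0.0681 -0.      0.0005] turn 0.06162662206727987 F [ 0.2 -0.  -2. ] w 0.0212 t 14.825
[207.52920843 186.38550901] [187.64881213 206.85006457] [199.10481251 179.10539667]
```

View pics/c5.png

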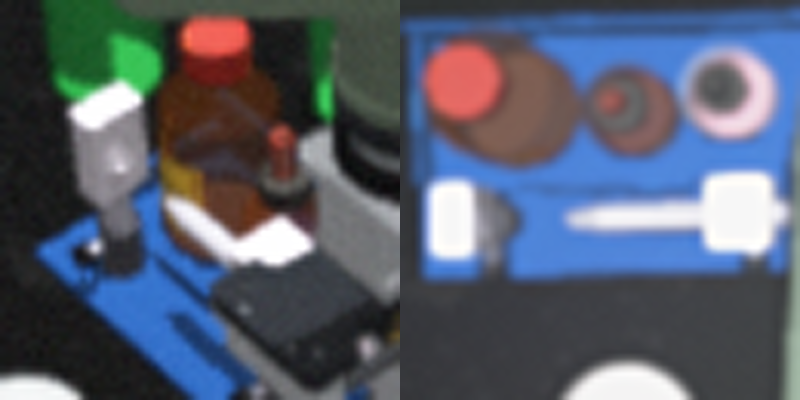

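The nose is through the first eye, at scene crop (168,200) and top crop (568,217), and is heading for the second block's centre at (455,217). I'll continue.

Call:
jog_arm:
  steps:
    - {"slide": [0.01, 0, 0], "turn": 0, "grip": -1}
    - {"slide": [0.01, 0, 0], "turn": 0, "grip": -1}
    - {"slide": [0.01, 0, 0], "turn": 0, "grip": -1}
    - {"slide": [0.005, 0, 0], "turn": 0, "grip": -1}
    - {"slide": [0.005, 0, 0], "turn": 0, "grip": -1}
    - {"slide": [0.005, 0, 0], "turn": 0, "grip": -1}
    - {"slide": [0, 0, 0], "turn": 0, "grip": -1}
    - {"slide": [0, 0, 0], "turn": 0, "grip": -1}

```text
clock: 15.92
position: [0.5201, 0.1253, 0.0732]
tool_rot: [-180.0, 0.0, 92.9]
force: [0.7, -0.4, -1.5]
width: 0.021
```

Call:
jog_arm:
  steps:
    - {"slide": [0.005, 0, 0], "turn": 0, "grip": -1}
    - {"slide": [0.005, 0, 0], "turn": 0, "grip": -1}
    - {"slide": [0.004, 0, 0], "turn": 0, "grip": -1}
    - {"slide": [0.003, 0, 0], "turn": 0, "grip": -1}
    - {"slide": [0, 0, 0], "turn": 0, "grip": -1}
    - {"slide": [0, 0, 0], "turn": 0, "grip": -1}

```text
clock: 16.68
position: [0.5192, 0.1425, 0.0733]
tool_rot: [180.0, -0.0, 93.0]
force: [0.5, 0.5, -2.0]
width: 0.0214
```

Passing the second eye without force. Now the last few millimetres, until the collar makes contact.

Call:
jog_arm:
  steps:
    - {"slide": [0.003, 0, 0], "turn": 0, "grip": -1}
    - {"slide": [0.002, 0, 0], "turn": 0, "grip": -1}
    - {"slide": [0, 0, 0], "turn": 0, "grip": -1}
    - {"slide": [0, 0, 0], "turn": 0, "grip": -1}

```text
clock: 17.18
position: [0.519, 0.1466, 0.0732]
tool_rot: [-180.0, 0.1, 93.0]
force: [1.0, -5.0, -1.6]
width: 0.0216
```

Call:
jog_arm:
  steps:
    - {"slide": [0.002, 0, 0], "turn": 0, "grip": -1}
    - {"slide": [0, 0, 0], "turn": 0, "grip": -1}
    - {"slide": [0, 0, 0], "turn": 0, "grip": -1}

```text
clock: 17.55
position: [0.519, 0.1467, 0.0731]
tool_rot: [-180.0, 0.3, 93.0]
force: [2.0, -10.0, -1.6]
width: 0.0214
```

Call:
jog_arm:
  steps:
    - {"slide": [0.002, 0, 0], "turn": 0, "grip": -1}
    - {"slide": [0, 0, 0], "turn": 0, "grip": -1}
    - {"slide": [0, 0, 0], "turn": 0, "grip": -1}

```text
clock: 17.92
position: [0.5189, 0.1468, 0.0731]
tool_rot: [-180.0, 0.5, 93.0]
force: [0.3, -15.8, -0.2]
width: 0.0215
```

The collar is home: there is a solid stop at 15 N and y = 0.147, as expected. I'll ease the push, release and rise.

Call:
jog_arm:
  steps:
    - {"slide": [-0.003, 0, 0], "turn": 0, "grip": -1}
    - {"slide": [0, 0, 0], "turn": 0, "grip": -1}
    - {"slide": [0, 0, 0], "turn": 0, "grip": 0.2}
    - {"slide": [0, 0, 0], "turn": 0, "grip": 0.2}
    - {"slide": [0, 0, 0], "turn": 0, "grip": 0.2}
    - {"slide": [0, 0, 0], "turn": 0, "grip": 0.2}
    - {"slide": [-0.004, 0, 0], "turn": 0, "grip": 0.2}
    - {"slide": [0, 0, -0.02], "turn": 0, "grip": 0.2}
    - {"slide": [0, 0, -0.05], "turn": 0, "grip": 0.2}
    - {"slide": [0, 0, -0.05], "turn": 0, "grip": 0.2}
    - {"slide": [-0.05, 0, 0], "turn": 0, "grip": 0.2}
    - {"slide": [-0.05, 0, 0], "turn": 0, "grip": 0.2}
    - {"slide": [-0.03, 0, 0], "turn": 0, "grip": 0.2}
    - {"slide": [0, 0, 0], "turn": 0, "grip": 0.2}
    - {"slide": [0, 0, 0], "turn": 0, "grip": 0.2}

```text
clock: 19.8
position: [0.5256, 0.0152, 0.1931]
tool_rot: [-180.0, -0.0, 92.9]
force: [-0.3, 1.2, -0.3]
width: 0.0565
```

```bash
python3 - <<'E'
from h import *
w=shot('wrist','w4');t=shot('top','t4');s=shot('scene','s4');delta((.5,0,.2))
f=lambda c,x,y,k:cv2.resize(c['pixels'][y:y+k,x:x+k,::-1],(400,400),interpolation=cv2.INTER_CUBIC)
cv2.imwrite('pics/c6.png',np.hstack([f(s,180,155,75),f(w,180,0,200)]))
E
```

```text
pos [0.5256 0.0157 0.1932] rot [-1.7999e+02 -2.0000e-02  9.3040e+01] slide [-0.0144 -0.0264 -0.0068] turn None F [0.1 0.  0.3] w 0.0563 t 19.95
```

View pics/c6.png

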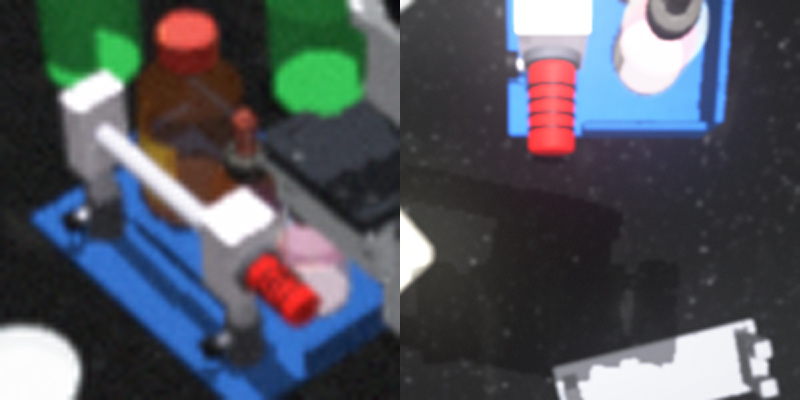

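The bar passes through both eyes with its collar against the first block and the bottles standing. I'll do one numeric check, then hand in.

```bash
python3 - <<'E'
from h import *
t0=load('t0');t=load('t4');w=load('w4')
h=cv2.cvtColor(w['pixels'],cv2.COLOR_RGB2HSV).astype(int)
m=((h[...,0]<8)|(h[...,0]>172))&(h[...,1]>150)&(h[...,2]>80); m[:20]=0;m[90:]=0;m[:,:220]=0;m[:,290:]=0
v,u=np.where(m);print('handle px',u.mean(),v.mean(),v.min(),v.max())
print('tail end', onz(w,u.mean(),v.max(),.091),'red front top',onz(w,u.mean(),v.min(),.101))
d=np.abs(t['pixels'][180:198,162:222].astype(int)-t0['pixels'][180:198,162:222]).max(2);print('bottle diff mean/max',d.mean(),d.max())
print('nose at home px top',proj(t,(.5188-.0505*.1815,.1485+.9987*.1815,.091)),'2nd block face',proj(t,(.5102,.318,.117)))
print(t['pixels'][205:211,152:168].min(2))
E
```

```text
handle px 254.98777173913044 57.64538043478261 31 77
tail end [0.51813389 0.12873458 0.091     ] red front top [0.51622529 0.16554774 0.101     ]
bottle diff mean/max 20.146296296296295 31
nose at home px top [162.92800304 207.6133837 ] 2nd block face [165.00658153 207.46121439]
[[ 51  52  53  53  53  54  55  55  56  52  54  77 159 243 248 247]
 [ 53  54  54  54  53  54  55  55  54  54  67 110 185 247 248 247]
 [ 54  54  54  55  53  54  54  55  53  57  95 153 223 250 248 247]
 [ 54  54  53  53  54  55  56  55  53  60 102 162 226 250 248 247]
 [ 54  53  55  55  55  55  56  56  54  57  78 119 189 248 248 247]
 [ 52  53  53  55  55  56  58  57  56  55  54  77 160 245 249 247]]
```

```bash
python3 -c "
from plant import arm
print(arm.hand_in(), arm.state()['clock'])"
```

```text
the job is handed in; nothing more can be done
the job is handed in; nothing more can be done
```

The retaining bar is through both eyes from the robot's right, with its collar against the first block. I released it and handed the job in at about 20 s of the 64 s allowed.

- **Eye height:** pressing the shut fingers on the first block's top gave contact at z = 117 mm, so the eyes are at about 91 mm. The cameras read the tops 2 mm lower, at 115 mm; I used the touch value.
- **Insertion:** the bar went through both eyes with about 1 N of contact force. The collar then stopped solidly, and I pressed to about 16 N before easing off and opening the gripper.
- **Last checks:**
  - The nose shows beyond the second block within about 1 px of where it should be.
  - The handle's middle measures y ≈ 0.147 m, against 0.1485 m predicted; the collar face measures about 1.5 mm short of the block. That is within the 2 mm camera error and disagrees with the force stop only by that much.
  - The bottles look upright and in place. The before-and-after pixel comparison differed by about 20 grey levels on average (31 at most). I put this down to a lighting or shadow change rather than movement, but did not confirm it.
  - The gripper is clear of everything and the wrist force reads zero.

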